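# Release the ratchet stop of the tin rack and push it back

## Robot

A 6-joint arm with a two-finger parallel gripper is mounted at the origin on a cart in front of the work surface, level with it; the furniture and walls round the work are solid. World frame = base frame: x ahead of the robot, y to its left, z up, the work surface at z = 0. Lengths are in m, angles in rad, forces in N, time in s.
With the tool pointing down it reaches from about 0.275 to 0.75 m from the base axis. Payload 10.2 kg.
Tool frame: the origin (TCP) lies between the finger pads; the fingertips stand 8 mm ahead of it and the grasp point (between the pads) lies 11 mm behind it; z points along the fingers, y is the line along which they close (so a half turn about z gives the same grasp; the last joint's range is limited). The gripper opens to 88 mm and grips with 3 to 60 N. Pads are 18 mm wide; open, the fingers measure 123 mm over their backs; the gripper's body (75 mm by 187 mm) begins 45 mm behind the grasp point.
Start: joints at [1.125, 0.313, 1.498, -0, 1.331, -0.223], TCP at [0.116, 0.512, 0.247] pointing down, gripper open.
Joint ranges: [-2.94, 2.94], [-0.97, 2.17], [0.19, 2.56], [-1.23, 4.37], [0.02, 3.11], [-2.88, 2.88]. Speed limits (rad/s): [2.39, 2.39, 3.01, 3.14, 3.14, 3.14].

## Interface

Orientations are given as a unit quaternion [x, y, z, w].
In Python, from rig import robot, grab_frame, camera_model gives the robot as it stands.
- The arm moves only by the tool play_rows, never from a script. Its argument "targets" is text: rows parted by semicolons, each of 7 numbers parted by spaces: the turn, a rotation vector about the world's x, y, z in degrees, then the shift along the world's x, y, z in mm, then the finger opening in mm, from 0 to 88.1. In form: wx wy wz x y z hand; .... A call has 1 to 5 rows; each row shifts and turns the commanded pose from where the row before left it; what a row does not reach is not made up. A row lasts 1/8 s, in which the tool goes at most 62.5 mm and 10.7 degrees, less where a joint would pass 70% of its speed; a pose out of reach is approached as far as the arm can. A call with a gripper value outside its range is refused whole. The fingers move at their own pace and stop on an object; "force" is the grip in N (left out, the last holds). Time passes only in rows, so rows that do not move let the fingers close. It gives the time, the measured TCP pose, the force, the opening and the grip force at its end, in the units of the state.
- robot.get_state(): the state, without advancing time (a new reading comes with each control period).
- grab_frame(name): name is "side" or "top"; returns (picture, depth): 384x512x3 uint8, red, green, blue; 384x512 float32, m along the optical axis (not along the pixel's ray), 0 where there is no reading.
- camera_model(name): a dict with "K" (3x3 intrinsics, pixels), "k1" (the pictures are not rectified: a ray, as slopes to the right and down, at radius r is drawn at 1 + k1 r^2 times it, then the intrinsics apply), "rvec" (rotation vector, rad) and "tvec" (3), from world to camera coordinates, as OpenCV has them. Camera axes: x right, y down, z forward; pixel columns grow to the right and rows downward; lengths in m; the calibration is good to about 2 mm. A picture is of the moment at which its call begins. camera_model takes no time and is no camera call.
- robot.finish_job(): hands the job in; it is judged then, once.
The state is a dict: "time_s": time; "joint_pos": joint angles; "dq": joint speeds; "joint_efforts": joint torques, N m; "ee_pos": TCP position; "ee_rot": TCP orientation; "wrist_force": force on the tool from outside, world axes, zero at the start; "ft_torque": the same for the moment, N m; "grip_width": finger opening in m; "grip_force": force on a finger pad.
Only numpy, scipy, OpenCV 4.12 (cv2) and the standard library are available. Lean on these libraries where they do the work, as an engineer would, in place of code of your own. Each camera call takes 0.05 s, during which the arm holds its last target. There are 200 camera calls.

## Task

Make room for more tins in the wooden tin rack: with the fingertips press down the spring release on top of its sliding stop, and keeping it pressed push the stop all the way back along the toothed bar, away from the tins, until it meets the end of the rack; then let go. Do not pick anything up, and leave the tins in the rack and the things standing round it where they are.

Things in the scene. Friction and masses are not known exactly. Their poses are not given: they have to be found in the camera images.
- rack: Tin rack, fixed to the table: a light wooden floor 74 mm (x) by 310 mm (y), 12 mm thick, with an 80 mm high end plate at its -y end and a 52 mm high end block at its +y end. A steel bar with saw teeth runs along its front (x = -53 mm, 29 to 46 mm above the table). Origin on the table under the centre of the floor; its y axis runs along the bar from the end plate to the end block; +y is the way the stop is pushed back, z is up.
- jaw (a joint): Sliding stop (grey block 40 mm thick along the bar, 70 mm wide, body top 90 mm above the table), position along the bar in m: 0 = nearest the tins, 0.12 = fully back against the end block; grows towards rack +y; its centre lies at rack x = 0, y = 5 mm + value. Slides with 1.5 N of friction. While the release is up the ratchet blocks it towards +y (it may give up to one 8 mm tooth before it locks).
- release (a joint): Travel of the release pad in m: 0 = up (it may stand up to 5 mm lower where the pawl rides on a tooth), 0.014 = fully down. A spring pushes it up with about 2 N at the top and 7 N at the bottom. The ratchet is free when it is pressed more than 6 mm, and catches again when it comes up.
- release_pad (a point): Centre of the top face of the release, a level steel push pad 56 mm (rack x) by 29 mm (rack y) on top of the stop, 112 mm above the table when up; it goes straight down and moves along with the stop. The point moves with the pad.
- lip_face (a point): On the stop: middle of the -y face (facing the tins) of the upstanding lip directly behind the pad; the lip is 70 mm wide, 8 mm thick, its top 126 mm above the table. The point is 119 mm above the table, and 16.5 mm in rack +y of the pad's centre. Fingertips pressing the pad can push the stop by this lip.
- tin_a: Tin 57 mm in diameter, 72 mm high, standing loose on the rack floor next to the end plate; origin at the centre of its underside.
- tin_b: The same size of tin, standing loose on the rack floor between tin_a and the stop; origin at the centre of its underside.
- tin_c: Bystander: tin 57 mm in diameter, 72 mm high, on the table behind the rack; origin at the centre of its underside.
- jar: Bystander: spice jar 47 mm in diameter, 98 mm high, on the table behind the rack; origin at the centre of its underside.
- mug: Bystander: mug 78 x 116 mm with its handle, 101 mm high, on the table in front of the rack; origin at the centre of its underside.
There are look-alikes about, which are no part of the job. What is shaped like the tin_a but black or yellow is not meant.

How it is judged:
By the outcome, as a careful person would: the job done as asked, in the order asked, and still so for the second after the job is handed in, with the robot touching nothing.
It also fails if it takes over 35 s, if anything falls off the work surface, if the arm or the gripper's body presses on something with over 40 N, if the wrist force passes 120 N, or if a joint passes its speed limit or range.

## Working session

There is one attempt and no reset: what is moved stays moved. The work goes in short steps, Python scripts to look and compute and a tool call to move; the robot and the scene stay as the last step left them, time stands still between calls to the robot, and variables do not carry over. Pictures are saved under pics/ and viewed, at most 10 in all, crops included, and the job is handed in when it is done.

Besides the shell and the picture viewer there is one more tool, called after "Request:" by a JSON object that holds its "api" and its "payload". play_rows: Moves the arm, as the interface text tells. Its arguments: {"type":"object","properties":{"targets":{"type":"string"},"force":{"type":"number"}},"required":["targets"]}

```bash
mkdir -p pics; cat > h.py <<'E'
import numpy as np, cv2
from rig import robot, grab_frame, camera_model
def world(name, depth, px):
    m=camera_model(name);K=np.array(m["K"],float);R,_=cv2.Rodrigues(np.array(m["rvec"],float));t=np.array(m["tvec"],float).ravel()
    px=np.array(px,float).reshape(-1,1,2)
    n=cv2.undistortPoints(px,K,np.array([m["k1"],0,0,0.])).reshape(-1,2)
    d=np.array([depth[int(round(v)),int(round(u))] for u,v in px.reshape(-1,2)])
    c=np.c_[n*d[:,None],d]
    return (c-t)@R
def plane(name, px, z):
    m=camera_model(name);K=np.array(m["K"],float);R,_=cv2.Rodrigues(np.array(m["rvec"],float));t=np.array(m["tvec"],float).ravel()
    n=cv2.undistortPoints(np.array(px,float).reshape(-1,1,2),K,np.array([m["k1"],0,0,0.])).reshape(-1,2)
    d=np.c_[n,np.ones(len(n))]@R; c=-R.T@t
    return c+d*((z-c[2])/d[:,2])[:,None]
E
python3 - <<'E'
from h import *
for n in("top","side"):
    p,d=grab_frame(n); cv2.imwrite(f"pics/{n}0.png",cv2.resize(p[:,:,::-1],(800,600))); np.savez(f"pics/{n}0.npz",p=p,d=d)
    print(n,camera_model(n))
s=robot.get_state();print(s)
E
```

```text
top {'K': array([[442.22046626,   0.        , 249.72527772],
       [  0.        , 442.22046626, 191.47877767],
       [  0.        ,   0.        ,   1.        ]]), 'k1': -0.03515722103766624, 'rvec': array([ 2.12494076, -2.16848501,  0.15515843]), 'tvec': array([0.0045118 , 0.52700147, 0.87486621])}
side {'K': array([[403.47101144,   0.        , 257.38967069],
       [  0.        , 403.47101144, 194.81977788],
       [  0.        ,   0.        ,   1.        ]]), 'k1': -0.03816032919631929, 'rvec': array([ 2.17624859, -0.13766571,  0.09466145]), 'tvec': array([-0.53099008,  0.11129743,  0.89917501])}
{'time_s': 0.1, 'joint_pos': array([ 1.12461623e+00,  3.13361360e-01,  1.49829017e+00, -1.90603333e-05,
        1.33100425e+00, -2.23405105e-01]), 'dq': array([ 0.00046138, -0.00437412, -0.00215789, -0.00018936,  0.00137987,
        0.00167328]), 'joint_efforts': array([ 4.18786294e-03, -4.02819121e+01, -2.52645886e+01,  6.95907231e-02,
        3.42860457e-02, -4.81700363e-05]), 'ee_pos': array([0.11592672, 0.51184622, 0.24626173]), 'ee_rot': array([ 1.11155035e-01,  9.93802936e-01, -5.05093665e-04, -1.65915914e-04]), 'wrist_force': array([-0.29275349, -0.04828388,  0.14453388]), 'ft_torque': array([-0.03983613,  0.00063469,  0.01327623]), 'grip_force': 0.0, 'grip_width': 0.08782199724997418}
```

View pics/top0.png

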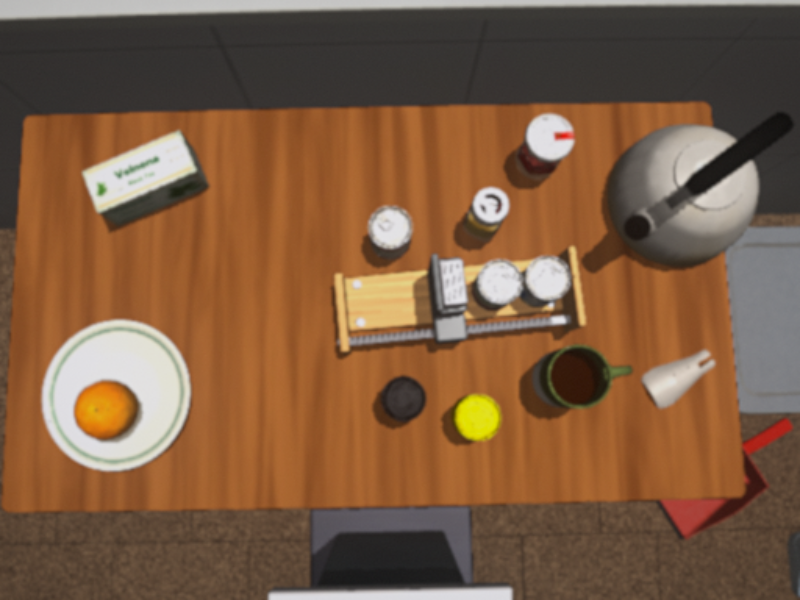

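View pics/side0.png

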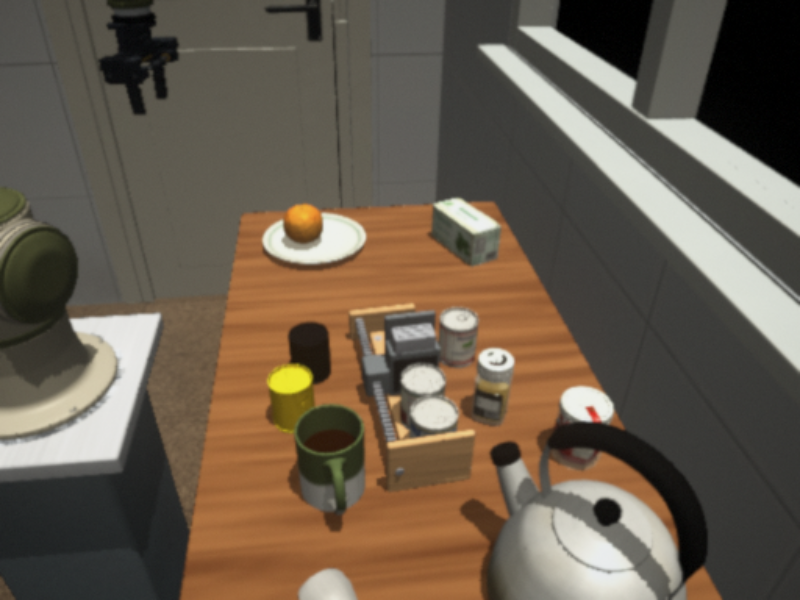

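The top view shows the rack with its end plate at right (575,288) and its end block at left (342,312). The stop's pad is at (453,283) with the lip to its left at (435,283), and the two tins are at (498,283) and (547,279). Next I'll measure the pad, the lip and the rack axis.

```bash
python3 - <<'E'
from h import *
for n,(u0,u1,v0,v1) in {"top":(205,385,145,235),"side":(215,315,185,320)}.items():
    f=np.load(f"pics/{n}0.npz");p,d=f["p"],f["d"]
    k=4
    cv2.imwrite(f"pics/{n}c.png",cv2.resize(p[v0:v1,u0:u1,::-1],None,fx=k,fy=k,interpolation=cv2.INTER_CUBIC))
    vv,uu=np.mgrid[v0:v1,u0:u1]; px=np.c_[uu.ravel(),vv.ravel()]
    W=world(n,d,px); np.savez(f"pics/{n}w.npz",W=W,px=px)
    for lo,hi,s in((.117,.135,"lip"),(.098,.117,"pad"),(.075,.085,"plate"),(.047,.056,"block"),(.078,.096,"body/tin")):
        m=(W[:,2]>lo)&(W[:,2]<hi)
        M=np.zeros((384,512),np.uint8); M[px[m,1],px[m,0]]=255
        c,_,st,ce=cv2.connectedComponentsWithStats(M)[0:4]
        for i in range(1,c):
            if st[i,4]>25:
                L=cv2.connectedComponents(M)[1]; q=W[L[px[:,1],px[:,0]]==i]
                r=cv2.minAreaRect((q[:,:2]*1000).astype(np.float32))
                print(n,s,st[i,4],"mean",(q.mean(0)*1000).round(1),"rect",np.round(r[0],1),np.round(r[1],1),round(r[2],1))
E
```

```text
top lip 162 mean [534.5 -61.6 125.2] rect [535.2 -61.8] [69.   8.2] 4.8
top pad 458 mean [535.5 -81.8 111.7] rect [536.9 -82.2] [56.8 29.1] 4.6
top pad 44 mean [ 446.6 -211.2  100.2] rect [ 446.7 -212.2] [ 8.4 41.8] 34.8
top pad 28 mean [ 452.2 -248.3  100.4] rect [ 452.4 -247.9] [29.  5.] 66.3
top plate 911 mean [ 541.1 -216.3   80.6] rect [ 532.  -212.6] [103.8  71.3] 5.2
top plate 641 mean [ 540.8 -144.2   81.3] rect [ 540.8 -143.3] [55.7 55.5] 44.3
top block 291 mean [509.8  58.4  51.9] rect [509.6  58.5] [102.9  12.1] 4.6
top body/tin 852 mean [ 542.  -214.6   81.1] rect [ 531.8 -212.3] [103.2  70.7] 5.0
top body/tin 638 mean [ 541.  -144.4   81.6] rect [ 540.9 -143.3] [55.5 55.8] 43.3
top body/tin 80 mean [505.1 -83.1  88.1] rect [504.8 -81.5] [ 9.5 42. ] 12.7
top body/tin 37 mean [ 446.3 -254.8   86.3] rect [ 447.4 -251.9] [35.4  5.2] 57.2
side lip 158 mean [534.3 -66.2 122.2] rect [534.9 -65.2] [68.3 10.3] 5.0
side pad 493 mean [535.  -83.6 109. ] rect [536.3 -82.4] [69.6 37.6] 2.5
side pad 63 mean [ 448.2 -238.4   99.3] rect [ 445.3 -235.8] [70.3 24.9] 89.6
side plate 160 me
[... 814 characters left out ...]
5] rect [ 534.1 -249.6] [101.1   4.2] 4.3
side block 42 mean [ 443.9 -263.6   51.7] rect [ 445.2 -262.5] [32.3  5.2] 43.0
side body/tin 294 mean [531.4 -94.7  86.7] rect [534.8 -90.2] [34.7 74.3] 80.4
side body/tin 78 mean [ 619.6 -146.9   87.5] rect [ 619.4 -142.7] [ 9.8 32.6] 12.0
side body/tin 999 mean [ 543.1 -179.2   80.5] rect [ 542.8 -176.9] [ 56.7 118.7] 3.1
side body/tin 116 mean [ 441.9 -209.8   86.9] rect [ 443.8 -211.9] [ 8.  38.9] 42.9
side body/tin 50 mean [ 568.1 -242.4   79. ] rect [ 568.2 -242.9] [31.8  9.1] 0.7
side body/tin 218 mean [ 435.3 -279.    87.6] rect [ 434.4 -275.3] [70.3 18.3] 66.2
side body/tin 95 mean [ 517.2 -246.7   79. ] rect [ 516.4 -246.4] [65.   9.6] 3.6
```

View pics/topc.png

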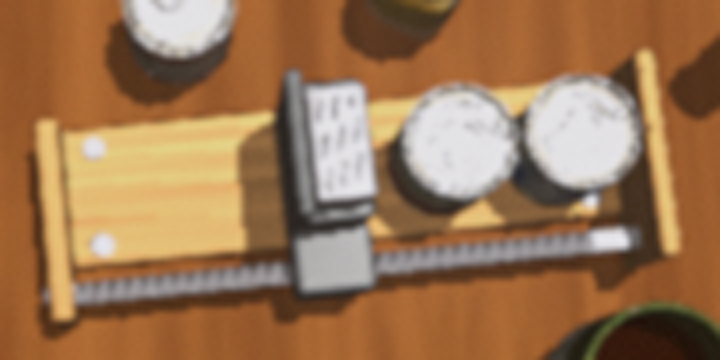

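View pics/sidec.png

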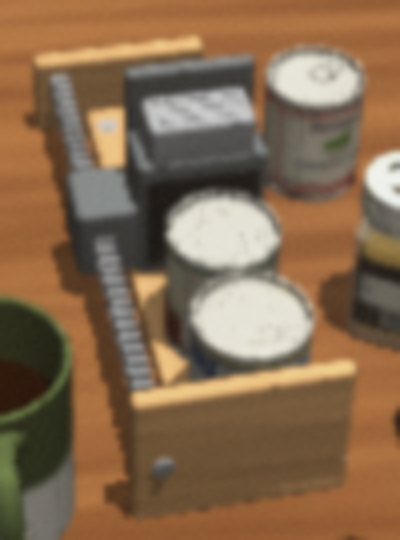

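Top crop: the pad is centred at (340,145) with the lip along (297,145), clear of the tins. Side crop: the pad is at (197,120), with the lip behind it at (190,85). The rack yaw is about 4.6°, the pad centre is at (537,-82,112) and there are roughly 110 mm to push. I'll close the fingers and turn the tool so they close along rack x.

Request:
{"api": "play_rows", "payload": {"targets": "0 0 -6 35 -49 0 0;0 0 -6 35 -49 0 0;0 0 -6 35 -49 0 0;0 0 -6 35 -49 0 0;0 0 -6 35 -49 0 0", "force": 8}}

```text
time_s: 0.72
ee_pos: [0.2916, 0.2653, 0.2467]
ee_rot: [0.366, 0.931, 0.0, 0.0]
wrist_force: [1.1, 0.4, -0.3]
grip_width: 0.0403
grip_force: 0.0
```

Request:
{"api": "play_rows", "payload": {"targets": "0 0 -6 35 -49 0 0;0 0 -6 35 -49 0 0;0 0 -6 35 -49 0 0;0 0 -6 35 -49 0 0;0 0 -6 35 -49 0 0"}}

```text
time_s: 1.35
ee_pos: [0.4668, 0.0201, 0.2466]
ee_rot: [0.595, 0.804, 0.0, -0.0]
wrist_force: [0.7, 1.0, 0.6]
grip_width: 0.0007
grip_force: 0.0
```

Request:
{"api": "play_rows", "payload": {"targets": "0 0 -6 35 -49 0 0;0 0 -6 35 -49 0 0;0 0 0 0 0 0 0;0 0 0 0 0 0 0"}}

```text
time_s: 1.85
ee_pos: [0.5356, -0.0755, 0.2463]
ee_rot: [0.674, 0.739, -0.0, -0.001]
wrist_force: [-0.1, 1.0, -0.1]
grip_width: 0.0007
grip_force: 0.0
```

Request:
{"api": "play_rows", "payload": {"targets": "0 0 -0.7 1 -4.5 -30 0;0 0 0 0 0 -40 0;0 0 0 0 0 -30 0;0 0 0 0 0 -12 0;0 0 0 0 0 0 0"}}

```text
time_s: 2.48
ee_pos: [0.5369, -0.0799, 0.1351]
ee_rot: [0.678, 0.735, -0.0, -0.0]
wrist_force: [-0.0, -0.9, 0.3]
grip_width: 0.0002
grip_force: 0.0
```

```bash
python3 - <<'E'
from h import *
o=[]
for n,(u0,u1,v0,v1) in {"top":(225,345,130,250),"side":(215,335,150,270)}.items():
    p,d=grab_frame(n); o.append(cv2.resize(p[v0:v1,u0:u1,::-1],(400,400),interpolation=cv2.INTER_CUBIC))
cv2.imwrite("pics/a1.png",np.hstack(o)); print(robot.get_state()["wrist_force"],robot.get_state()["ee_pos"])
E
```

```text
[ 0.58318482 -0.87226928 -0.68234408] [ 0.53750499 -0.08033351  0.13605855]
```

View pics/a1.png

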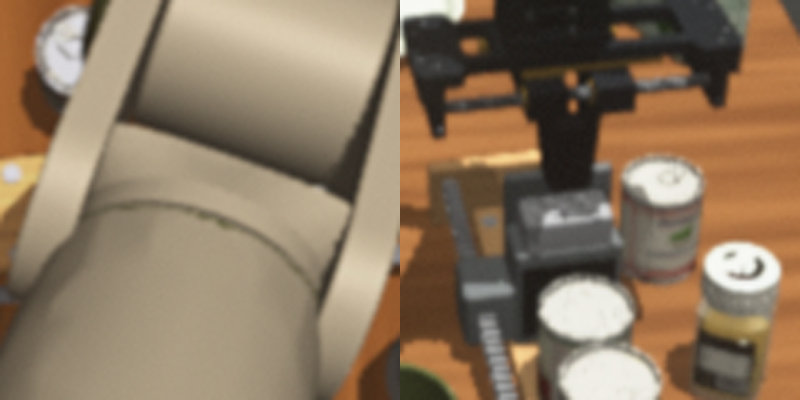

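The right half (side view) shows the closed fingers just above the pad at (568,195), in front of the lip. Pressing down now.

Request:
{"api": "play_rows", "payload": {"targets": "0 0 0 0 0 -12 0;0 0 0 0 0 -6 0;0 0 0 0 0 -4 0;0 0 0 0 0 -4 0;0 0 0 0 0 0 0"}}

```text
time_s: 3.2
ee_pos: [0.5371, -0.0805, 0.1088]
ee_rot: [0.679, 0.735, 0.0, 0.0]
wrist_force: [-1.4, 0.2, 5.8]
grip_width: 0.0007
grip_force: 2.8
```

Request:
{"api": "play_rows", "payload": {"targets": "0 0 0 0 3 0 0;0 0 0 -0.5 4 0 0;0 0 0 -0.5 6 0 0;0 0 0 -0.5 6 0 0;0 0 0 -0.5 6 0 0"}}

```text
time_s: 3.82
ee_pos: [0.5351, -0.0558, 0.1091]
ee_rot: [0.679, 0.735, -0.0, 0.0]
wrist_force: [-2.0, -1.4, 5.0]
grip_width: 0.0004
grip_force: 2.7
```

Request:
{"api": "play_rows", "payload": {"targets": "0 0 0 -0.5 6 0 0;0 0 0 -0.5 6 0 0;0 0 0 -0.5 6 0 0;0 0 0 -0.5 6 0 0;0 0 0 -0.5 6 0 0"}}

```text
time_s: 4.45
ee_pos: [0.5327, -0.0257, 0.1091]
ee_rot: [0.679, 0.735, -0.0, 0.001]
wrist_force: [-2.3, -1.5, 6.5]
grip_width: 0.0005
grip_force: 2.7
```

The stop slides freely at about 1.5 N, with the release held down.

Request:
{"api": "play_rows", "payload": {"targets": "0 0 0 -0.5 6 0 0;0 0 0 -0.5 6 0 0;0 0 0 -0.5 6 0 0;0 0 0 -0.5 6 0 0;0 0 0 -0.5 6 0 0"}}

```text
time_s: 5.08
ee_pos: [0.5302, 0.0043, 0.1091]
ee_rot: [0.679, 0.735, -0.0, 0.001]
wrist_force: [-1.4, -1.7, 5.2]
grip_width: 0.0007
grip_force: 2.7
```

Request:
{"api": "play_rows", "payload": {"targets": "0 0 0 -0.5 6 0 0;0 0 0 -0.5 6 0 0;0 0 0 -0.5 6 0 0;0 0 0 -0.3 4 0 0;0 0 0 0 0 0 0"}}

```text
time_s: 5.7
ee_pos: [0.5284, 0.0267, 0.1091]
ee_rot: [0.679, 0.735, 0.0, 0.0]
wrist_force: [-0.5, 0.6, 5.3]
grip_width: 0.0002
grip_force: 2.7
```

Request:
{"api": "play_rows", "payload": {"targets": "0 0 0 -0.2 2 0 0;0 0 0 -0.2 2 0 0;0 0 0 -0.1 1 0 0;0 0 0 0 0 0 0"}}

```text
time_s: 6.2
ee_pos: [0.5282, 0.0309, 0.1093]
ee_rot: [0.679, 0.735, 0.0, 0.001]
wrist_force: [-0.4, -2.8, 4.4]
grip_width: 0.0004
grip_force: 2.7
```

Request:
{"api": "play_rows", "payload": {"targets": "0 0 0 -0.1 1 0 0;0 0 0 -0.1 1 0 0;0 0 0 0 0 0 0"}}

```text
time_s: 6.58
ee_pos: [0.5282, 0.0317, 0.1093]
ee_rot: [0.679, 0.735, -0.001, 0.002]
wrist_force: [-1.2, -11.1, 4.4]
grip_width: 0.0005
grip_force: 6.9
```

Request:
{"api": "play_rows", "payload": {"targets": "0 0 0 -0.1 1 0 0;0 0 0 -0.1 1 0 0;0 0 0 0 0 0 0"}}

```text
time_s: 6.95
ee_pos: [0.5282, 0.0318, 0.1093]
ee_rot: [0.678, 0.735, -0.002, 0.003]
wrist_force: [-0.2, -21.7, 3.5]
grip_width: 0.0005
grip_force: 13.1
```

The force has risen against a stop. I'll ease the preload and check the lip against the end block before letting go.

Request:
{"api": "play_rows", "payload": {"targets": "0 0 0 0.2 -3 0 0;0 0 0 0 0 0 0"}}

```text
time_s: 7.2
ee_pos: [0.5282, 0.0316, 0.1093]
ee_rot: [0.679, 0.734, 0.0, 0.001]
wrist_force: [0.0, -5.1, 4.4]
grip_width: 0.0001
grip_force: 3.5
```

```bash
python3 - <<'E'
from h import *
print(robot.get_state()["wrist_force"],robot.get_state()["ee_pos"])
o=[]
for n,(u0,u1,v0,v1) in {"top":(195,315,130,250),"side":(200,320,140,260)}.items():
    p,d=grab_frame(n); o.append(cv2.resize(p[v0:v1,u0:u1,::-1],(400,400),interpolation=cv2.INTER_CUBIC))
    vv,uu=np.mgrid[140:260,200:320]; px=np.c_[uu.ravel(),vv.ravel()]; W=world(n,d,px)
    yr=W@[-.0802,.9968,0]*1000; xr=W@[.9968,.0802,0]*1000
    if n=="side":
        # jaw -y body face vs block
        m=(W[:,2]>.118)&(W[:,2]<.128)&(xr>500)&(xr<575)&(yr<80); print("lip top", np.percentile(yr[m],[5,25,50,75,95]).round(1), m.sum())
        f=np.load("pics/sidew.npz")["W"]; y0=f@[-.0802,.9968,0]*1000; x0=f@[.9968,.0802,0]*1000
        m=(f[:,2]>.118)&(f[:,2]<.128)&(x0>500)&(x0<575); print("before", np.percentile(y0[m],[5,25,50,75,95]).round(1), m.sum())
        for Wq,a,b in((W,xr,yr),(f,x0,y0)):
            m=(Wq[:,2]>.06)&(Wq[:,2]<.085)&(a>455)&(a<500)&(b<60)&(b>-140);print("arm -y",np.percentile(b[m],[2,10,50,90]).round(1) if m.any() else 0)
cv2.imwrite("pics/a2.png",np.hstack(o))
E
```

```text
[ 0.04032612 -5.08949424  4.43323951] [0.5282049  0.03155179 0.10926924]
lip top [-21.1 -19.4 -15.8   1.    4.8] 102
before [-111.9 -110.5 -109.1 -107.6 -104.1] 135
arm -y [-33.1 -30.6 -15.8   0.7]
arm -y [-139.6 -137.3 -123.3 -109.1]
```

View pics/a2.png

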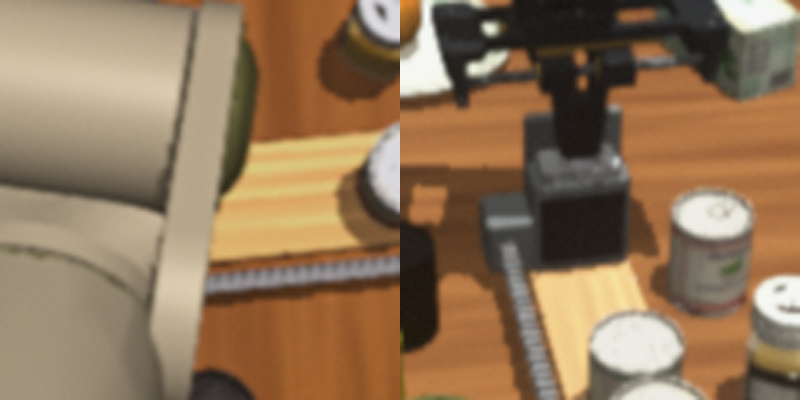

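The right half shows the stop at (578,205), back against the hidden end block, with the tins unmoved. Now I'll lift straight up, with light lip contact.

Request:
{"api": "play_rows", "payload": {"targets": "0 0 0 0 0 -1 0;0 0 0 0 0 5 0;0 0 0 0 0 6 0;0 0 0 0 0 8 0;0 0 0 0 0 12 0"}}

```text
time_s: 7.92
ee_pos: [0.527, 0.0321, 0.1381]
ee_rot: [0.679, 0.734, -0.001, -0.001]
wrist_force: [-0.3, 0.8, -0.4]
grip_width: 0.0005
grip_force: 0.0
```

Request:
{"api": "play_rows", "payload": {"targets": "0 0 0 0 0 30 0;0 0 0 0 0 40 0;0 0 0 0 0 40 0;0 0 0 -30 40 0 0;0 0 0 -30 50 0 0"}}

```text
time_s: 8.55
ee_pos: [0.4667, 0.1232, 0.2488]
ee_rot: [0.679, 0.734, 0.0, -0.0]
wrist_force: [-0.0, -0.2, -0.2]
grip_width: 0.0003
grip_force: 0.0
```

Request:
{"api": "play_rows", "payload": {"targets": "0 0 0 -30 50 0 0;0 0 0 -30 50 0 0;0 0 0 -30 50 0 0;0 0 0 -30 50 0 0;0 0 0 0 0 0 0"}}

```text
time_s: 9.18
ee_pos: [0.3453, 0.3249, 0.2487]
ee_rot: [0.677, 0.736, -0.0, -0.0]
wrist_force: [0.4, -0.3, 0.2]
grip_width: 0.0006
grip_force: 0.0
```

```bash
python3 - <<'E'
from h import *
o=[]
for n,(u0,u1,v0,v1) in {"top":(195,395,100,300),"side":(180,340,170,330)}.items():
    p,d=grab_frame(n); o.append(cv2.resize(p[v0:v1,u0:u1,::-1],(400,400),interpolation=cv2.INTER_CUBIC))
    if n=="top":
        vv,uu=np.mgrid[130:250,195:385]; px=np.c_[uu.ravel(),vv.ravel()]; W=world(n,d,px)
        for lo,hi,s in((.117,.135,"lip"),(.100,.117,"pad"),(.047,.056,"block")):
            m=(W[:,2]>lo)&(W[:,2]<hi)&(W[:,1]>-.12)&(W[:,0]>.45)&(W[:,0]<.59)
            q=W[m]*1000; r=cv2.minAreaRect(q[:,:2].astype(np.float32)); print(s,q.mean(0).round(1),r)
cv2.imwrite("pics/a3.png",np.hstack(o)); print(robot.get_state()["wrist_force"])
E
```

```text
lip [525.6  48.5 125.3] ((526.115234375, 48.70953369140625), (68.7548828125, 7.944316864013672), 4.724753379821777)
pad [526.3  28.7 111.5] ((523.0327758789062, 29.860557556152344), (35.79618453979492, 64.61235046386719), 88.11042022705078)
block [505.5  45.1  51.6] ((528.2546997070312, -26.941123962402344), (126.42369079589844, 185.35919189453125), 4.590247631072998)
[ 0.38416159  0.40315155 -0.75861536]
```

View pics/a3.png

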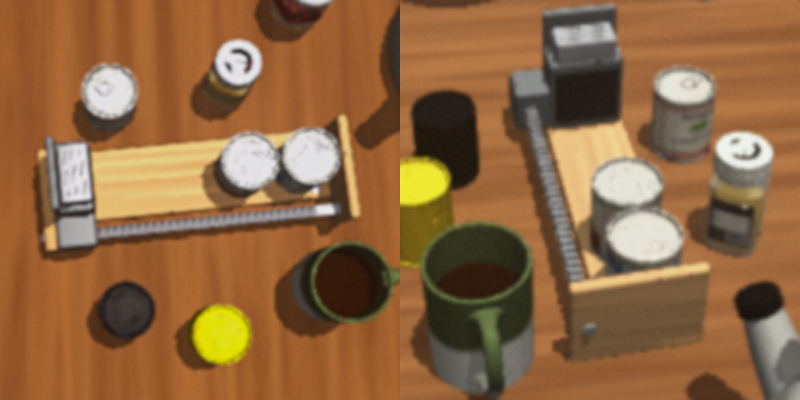

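The stop is at (70,192) in the left half, with its lip back flush against the end block's inner face (both at y of about 52.6 mm). The release is up at 111.5 mm, and the tins and bystanders are where they were.

```bash
python3 -c "
from rig import robot
print(robot.finish_job())"
```

```text
the job is handed in; nothing more can be done
None
```

The job is handed in: the stop was pushed about 111 mm back against the end block with the release held down, the release has sprung back up, and the tins and bystanders look unmoved.

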